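# Push the spares box home between freshly painted guide rails

## Robot

A 6-joint arm with a two-finger parallel gripper is mounted at the origin on the work surface. World frame = base frame: x ahead of the robot, y to its left, z up, the work surface at z = 0. Lengths are in m, angles in rad, forces in N, time in s.
With the tool pointing down it reaches from about 0.35 to 0.95 m from the base axis. Payload 17.4 kg.
Tool frame: the origin (TCP) lies at the very end of the fingers, on their centre line; the grasp point (between the pads) lies 19 mm behind it; z points along the fingers, x is the direction in which the jaws open and shut, and the axes are right-handed (so a half turn about z gives the same grasp; the last joint's range is limited). The gripper opens to 93 mm and grips with 3 to 60 N. Pads are 15 mm wide; open, the fingers measure 128 mm over their backs; the gripper's body (75 mm by 188 mm) begins 65 mm behind the grasp point.
Start: joints at [-0.038, 0.116, 1.442, -0, 1.584, -0.038], TCP at [0.675, -0, 0.219] pointing down, gripper open.
Joint ranges: [-2.83, 2.83], [-0.83, 2.19], [0.07, 2.5], [-1.14, 4.28], [0.01, 3], [-2.97, 2.97]. Speed limits (rad/s): [1.89, 1.89, 2.22, 3.14, 3.14, 3.14].

## Interface

Orientations are given as a unit quaternion [x, y, z, w].
In Python, from rig import bot gives the robot as it stands.
- The arm moves only by the tool apply_moves, never from a script. Its argument "commands" is a list of rows, each a list of 3 entries, a list of its own where there are three numbers: the opening in per cent of the stroke, from 0 (shut) to 100 (fully open), then the shift along the tool's x, y, z in m, then the turn about the tool's z in rad. A call has 1 to 10 rows; each row is the pose to reach, as a shift and turn from the pose measured when the call began, along the tool's axes at that moment; what a row does not reach only later rows make up. A row lasts 1/10 s, in which the tool goes at most 50 mm and 8.59 degrees, less where a joint would pass 70% of its speed; a pose out of reach is approached as far as the arm can. A call with a gripper value outside its range is refused whole. The fingers move at their own pace and stop on an object; "newtons" is the grip in N (left out, the last holds). Time passes only in rows, so rows that repeat a pose let the fingers close. It gives the time, the measured TCP pose, the force and the opening at its end, in the units of the state.
- bot.observe(): the state, without advancing time (a new reading comes with each control period).
- bot.get_image(name): name is "scene" or "side" or "wrist"; returns the picture (400x640x3 uint8, red, green, blue); there is no depth.
- bot.calibration(name): a dict with "vfov" (degrees; the focal length in pixels is half the picture's height over the tangent of half this angle, whatever the lens; pixels are square), "cx", "cy" (the principal point, pixels), "world_from_camera" (4x4, takes a point from camera to world coordinates); the wrist camera has in their place "hand_eye" (4x4, takes a point from camera to tool coordinates, whose origin is the TCP and whose axes are the tool frame's). Camera axes: x right, y down, z forward; pixel columns grow to the right and rows downward; lengths in m; the calibration is good to about 2 mm. A picture is of the moment at which its call begins: read the wrist's pose just before it. calibration takes no time and is no camera call.
- bot.sign_off(): hands the job in, once; it reports no verdict.
The state is a dict: "t": time; "q": joint angles; "qd": joint speeds; "tau": joint torques, N m; "position": TCP position; "tool_rot": TCP orientation; "ft_force": force on the tool from outside, world axes, zero at the start; "moment": the same for the moment, N m; "gripper_width": finger opening in m.
Only numpy, scipy, OpenCV 4.12 (cv2) and the standard library are available. Lean on these libraries where they do the work, as an engineer would, in place of code of your own. Each camera call takes 0.05 s, during which the arm holds its last target. There are 200 camera calls.

## Task

The two guide rails of the lane in the middle of the green shelf have just been repainted and are still tacky. With your fingertips only, straighten the steel spares box that stands askew in front of the lane and push it down the lane until it sits square and fully home against the stop at the far end; neither the box nor your hand may touch either rail. Keep the box on the shelf, never lifted or tipped, leave the other things on the shelf where they are, and finish with your hand clear.

Things in the scene. Friction and masses are not known exactly. Their poses are not given: they have to be found in the camera images.
- spares_box: closed grey sheet-steel box, 110 mm long (its x), 90 mm wide (its y), 65 mm high, 0.4 to 0.9 kg, plain flat vertical sides, a wire bail handle lying flat on the lid (up to 4 mm above it). Too wide to pinch. Origin at the centre of its underside; +x points to its nose, the short end that goes into the lane first; z up. It starts on the shelf just in front of the lane, up to 20 mm to one side and turned up to 0.28 rad.
- box_nose (a point): middle of the lower edge of the box's nose (55 mm ahead of the box's origin), axes as the box
- shelf: green-painted steel shelf bolted to the bench, deck 360 mm deep and 600 mm wide, deck top 50 mm above the bench. Origin at bench height under the lane's centre line; x points down the lane, away from the robot, y to the left, z up. Its back upstand rises 45 mm above the deck, behind the stop. In front of the rails the deck is clear to 100 mm either side of the lane's centre line for 180 mm; between the rails the lane's floor carries a thin flush strip of dark steel.
- lane_mouth (a point): point on the deck, on the lane's centre line, level with the front ends of the rails; x points down the lane, y left, z up. The lane is 106 mm wide between the rails: 8 mm to spare on each side of a centred box.
- lane_stop (a point): point on the deck, on the lane's centre line, under the face of the two rubber buffers of the stop, 150 mm beyond the lane's mouth; axes as lane_mouth. The stop, an angle iron with the buffers 20 mm above the deck, does not move and is 36 mm high. The box is home when its nose meets the buffers.
- rail_left: left guide rail, green angle iron 150 mm long, upright web 4 mm thick and 30 mm high above the deck, foot 26 mm wide overall pointing away from the lane. Origin on the deck at mid-length, in the plane of the web's inner face (53 mm left of the centre line)
- rail_right: right guide rail, mirror image of the left; origin on the deck at mid-length, in the plane of its web's inner face (53 mm right of the centre line)
- torch: chrome torch lying on the shelf, 155 mm long along its x, 36 mm thick; origin at the middle of its underside. Leave alone.
- cap_a: orange plastic cone cap, 62 mm wide at the foot, 57 mm high, origin at the centre of its underside. Leave alone.
- cap_b: second orange cone cap, same size. Leave alone.
- pawl: brass ratchet pawl lying flat, about 95 x 35 mm, 18 mm high, origin at the middle of its underside. Leave alone.
- pulley: cast aluminium pulley lying flat, 84 mm across, 30 mm high, origin at the centre of its underside. Leave alone.
- paint_tin: small closed paint tin, 64 mm across, 64 mm high, origin at the centre of its underside. Leave alone.
Mind the look-alikes: they are no part of the job. What is shaped like the spares_box but purple or red is not meant.

How it is judged:
By the outcome, as a careful person would: the job done as asked, in the order asked, and still so for the second after the job is handed in, with the robot touching nothing.
It also fails if it takes over 64 s, if anything falls off the work surface, if the arm or the gripper's body presses on something with over 40 N, if the wrist force passes 120 N, or if a joint passes its speed limit or range.

## Working session

There is one attempt and no reset: what is moved stays moved. The work goes in short steps, Python scripts to look and compute and a tool call to move; the robot and the scene stay as the last step left them, time stands still between calls to the robot, and variables do not carry over. Pictures are saved under pics/ and viewed, about 8 in all and at most 12, crops included, and the job is handed in when it is done.

Besides the shell and the picture viewer there is one more tool, called after ">>>" as name(argument=value, ...) on one line, values as JSON. apply_moves: Moves the arm, as the interface text tells. Its arguments: {"type":"object","properties":{"commands":{"type":"array","items":{"type":"array"}},"newtons":{"type":"number"}},"required":["commands"]}

```bash
mkdir -p pics; ls; python3 - <<'E'
from rig import bot
import cv2
o=bot.observe();print(o)
for n in("scene","side","wrist"):
    im=bot.get_image(n);cv2.imwrite(f"pics/{n}0.png",im[:,:,::-1]);print(n,bot.calibration(n))
E
```

```text
pics
{'t': 0.0, 'q': array([-3.77853743e-02,  1.16497734e-01,  1.44228772e+00,  8.85678685e-06,
        1.58399932e+00, -3.78139782e-02]), 'qd': array([0.00092426, 0.00074634, 0.00178909, 0.00144895, 0.00013074,
       0.00011972]), 'tau': array([-2.39607485e-03, -7.21266031e+01, -6.22611737e+01,  7.77577632e-02,
        2.38535833e-02, -2.17692599e-05]), 'position': array([6.74787519e-01, 1.16537410e-05, 2.17883320e-01]), 'tool_rot': array([ 9.99999822e-01,  1.43577455e-05, -5.95466948e-04, -2.69503910e-05]), 'ft_force': array([-0.42171611, -0.0874113 ,  0.07215536]), 'moment': array([0.00147871, 0.02913324, 0.06893464]), 'gripper_width': 0.09321835660429907}
scene {'vfov': 55.188955963819446, 'cx': 324.8261469546944, 'cy': 200.51029560237026, 'world_from_camera': array([[ 0.43093471,  0.60563548, -0.66895511,  1.30920297],
       [ 0.90231741, -0.28025579,  0.32753624, -0.44301449],
       [ 0.01088903, -0.74475657, -0.66724739,  0.88471328],
       [ 0.        ,  0.        ,  0.        ,  1.        ]])}
side {'vfov': 46.82401835554095, 'cx': 318.13786188607264, 'cy': 197.02323159952556, 'world_from_camera': array([[ 0.91033103, -0.32381276,  0.25776485,  0.17428487],
       [-0.41381363, -0.70087964,  0.58096989, -0.7519514 ],
       [-0.00746333, -0.63554152, -0.77203061,  0.99898966],
       [ 0.        ,  0.        ,  0.        ,  1.        ]])}
wrist {'vfov': 58.681271092844426, 'cx': 321.0772621575969, 'cy': 197.72820889843678, 'hand_eye': array([[ 9.99999457e-01,  7.76943582e-04, -6.94450979e-04,
         2.70160005e-05],
       [-5.81064487e-04,  9.68936250e-01,  2.47309939e-01,
        -6.84123277e-02],
       [ 8.65024598e-04, -2.47309401e-01,  9.68936175e-01,
        -1.66160844e-01],
       [ 0.00000000e+00,  0.00000000e+00,  0.00000000e+00,
         1.00000000e+00]])}
```

View pics/scene0.png

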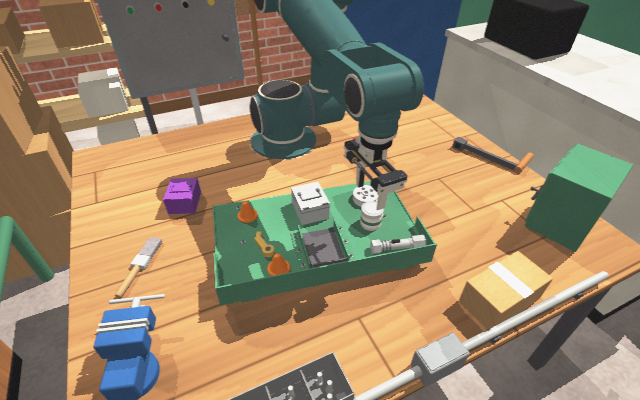

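View pics/side0.png

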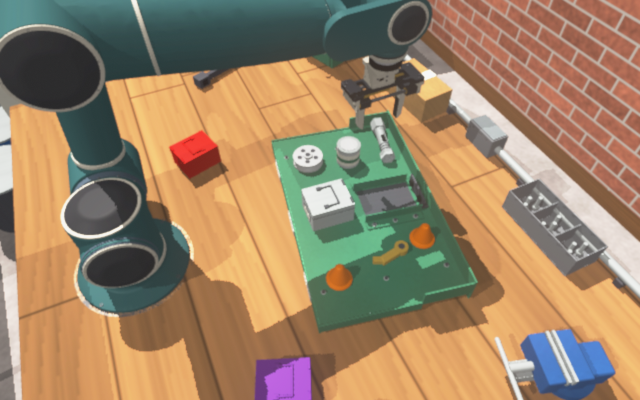

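View pics/wrist0.png

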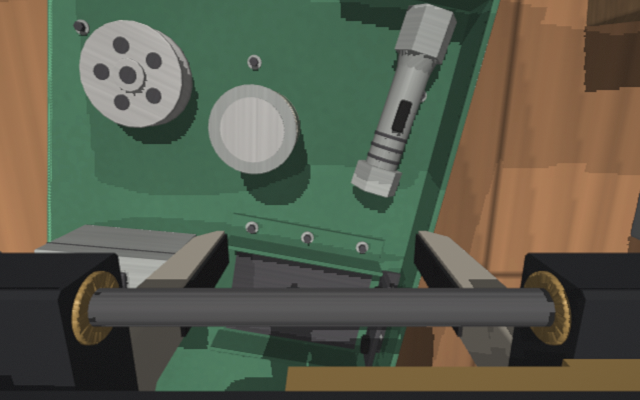

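The box meant is the grey-white one with the wire bail, at scene (310,200) and side (328,203), standing in front of the dark-floored lane. The purple box (scene 181,195) and red box (side 195,153) lie off the shelf and are look-alikes. Next I'll move the wrist camera over the box and lane.

>>> apply_moves(commands=[[100,[-0.03,0.05,-0.03],0],[100,[-0.06,0.1,-0.06],0],[100,[-0.06,0.15,-0.08],0],[100,[-0.06,0.15,-0.08],0],[100,[-0.06,0.15,-0.08],0],[100,[-0.06,0.15,-0.08],0],[100,[-0.06,0.15,-0.08],0]])

```text
t: 0.85
position: [0.615, -0.1492, 0.2972]
tool_rot: [1.0, 0.0, -0.001, -0.0]
ft_force: [0.7, -0.3, 0.3]
gripper_width: 0.0926
```

```bash
cat > h.py <<'E'
from rig import bot
import numpy as np, cv2
from scipy.spatial.transform import Rotation as R
def snap(n,f):
    o=bot.observe();im=bot.get_image(n);cv2.imwrite(f,im[:,:,::-1]);c=bot.calibration(n)
    if n=="wrist":
        T=np.eye(4);T[:3,:3]=R.from_quat(o["tool_rot"]).as_matrix();T[:3,3]=o["position"];W=T@c["hand_eye"]
    else: W=c["world_from_camera"]
    np.savez(f+".npz",W=W,k=[200/np.tan(np.radians(c["vfov"]/2)),c["cx"],c["cy"]])
    print(n,o["t"],o["position"].round(4),R.from_quat(o["tool_rot"]).as_rotvec().round(4),o["ft_force"].round(1))
    return im
def pt(f,u,v,z):
    d=np.load(f+".npz");W,(k,cx,cy)=d["W"],d["k"]
    r=W[:3,:3]@[(u-cx)/k,(v-cy)/k,1];p=W[:3,3]
    return p+r*(z-p[2])/r[2]
def px(f,P):
    d=np.load(f+".npz");W,(k,cx,cy)=d["W"],d["k"]
    q=(np.atleast_2d(P)-W[:3,3])@W[:3,:3];return q[:,:2]/q[:,2:]*k+[cx,cy]
E
python3 -c "
from h import *
im=snap('wrist','pics/w1.png')
for n in('scene','side'):snap(n,'pics/%s1.png'%n)
"
```

```text
wrist 0.85 [ 0.615  -0.1492  0.2972] [-3.141e+00 -9.000e-04  3.200e-03] [ 0.7 -0.3  0.3]
scene 0.9 [ 0.615  -0.149   0.2972] [-3.141e+00 -1.600e-03  3.300e-03] [0.9 1.  0.4]
side 0.95 [ 0.615  -0.149   0.2973] [-3.1411e+00 -1.9000e-03  3.2000e-03] [0.  0.  0.6]
```

View pics/w1.png

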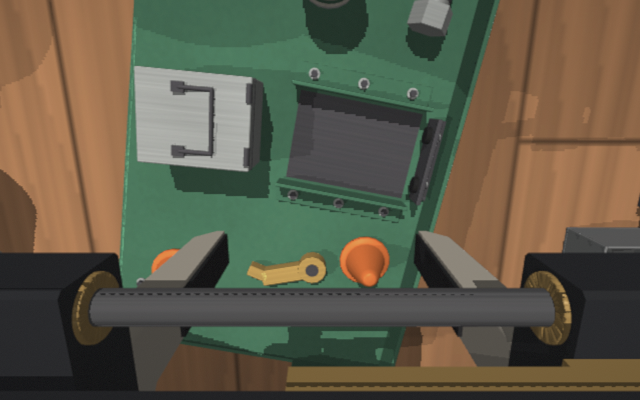

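The wrist view shows the grey box with its nose at column 255 and its lid at (137–255, 67–170). The lane runs from (290,80–180) to the stop at (430,120–200). I'll enlarge it.

```bash
python3 -c "
from h import *
im=cv2.imread('pics/w1.png')[55:223,126:456]
im=cv2.resize(im,None,fx=2.4,fy=2.4,interpolation=cv2.INTER_CUBIC);im=cv2.convertScaleAbs(im,alpha=1.3,beta=15)
cv2.imwrite('pics/w1c.png',im)"
```

```text
(no output)
```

View pics/w1c.png

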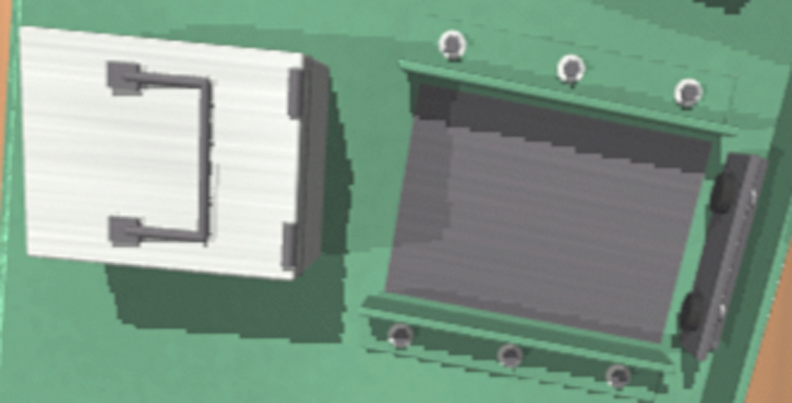

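```bash
python3 -c "
from h import *
def g(l,z): return np.array([pt('pics/w1.png',126+u/2.4,55+v/2.4,z) for u,v in l])[:,:2]
b=g([(22,27),(303,53),(294,279),(28,254)],.115)
print('lid',b.round(4).tolist(),'edges',np.linalg.norm(b-np.roll(b,-1,0),axis=1).round(4),'c',b.mean(0).round(4))
for i,j in((0,1),(3,2)): d=b[j]-b[i];print(np.arctan2(d[1],d[0]))
for i,j in((2,1),(3,0)): d=b[j]-b[i];print(np.arctan2(-d[0],d[1]))
r=g([(404,67),(735,131),(668,356),(365,305)],.08)
print('rails',r.round(4).tolist(),np.linalg.norm(r-np.roll(r,-1,0),axis=1).round(4))
for i,j in((0,1),(3,2)): d=r[j]-r[i];print(np.arctan2(d[1],d[0]))
print('mouth',(r[0]+r[3])/2,'end',(r[1]+r[2])/2)
s=g([(415,85),(710,140),(663,342),(388,291)],.05)
print('strip',s.round(4).tolist(),np.linalg.norm(s-np.roll(s,-1,0),axis=1).round(4),(s[0]+s[3])/2,(s[1]+s[2])/2)
"
```

```text
lid [[0.4423, -0.0444], [0.5502, -0.0538], [0.5423, -0.1426], [0.4335, -0.1324]] edges [0.1083 0.0891 0.1093 0.0884] c [ 0.4921 -0.0933]
-0.08702929178181118
-0.09360565479198149
-0.08828723251779767
-0.09953373916435014
rails [[0.5867, -0.0568], [0.7304, -0.0832], [0.7072, -0.1848], [0.567, -0.1608]] [0.1461 0.1042 0.1422 0.1059]
-0.1818966940096349
-0.1691389028205366
mouth [ 0.57681717 -0.10880702] end [ 0.71876527 -0.13399302]
strip [[0.5894, -0.0629], [0.7279, -0.0875], [0.7114, -0.1857], [0.5747, -0.16]] [0.1407 0.0995 0.1391 0.0983] [ 0.58205289 -0.11144706] [ 0.7196848 -0.1365959]
```

>>> apply_moves(commands=[[32,[-0.04,-0.02,-0.02],0.14],[32,[-0.085,-0.05,-0.04],0.28],[32,[-0.085,-0.05,-0.04],0.42],[32,[-0.085,-0.05,-0.04],0.56],[32,[-0.085,-0.05,-0.04],0.7],[32,[-0.085,-0.05,-0.04],0.84],[32,[-0.085,-0.05,-0.04],0.98],[32,[-0.085,-0.05,-0.04],1.12],[32,[-0.085,-0.05,-0.04],1.26],[32,[-0.085,-0.05,-0.04],1.4]])

```text
t: 2.0
position: [0.5301, -0.0985, 0.3373]
tool_rot: [0.764, -0.646, -0.001, 0.001]
ft_force: [-0.0, -0.2, 0.1]
gripper_width: 0.0299
```

>>> apply_moves(commands=[[32,[0,0,0],0.14],[32,[0,0,0],0.28],[32,[0,0,0],0.36],[32,[0,0,0],0.36],[32,[0,0,0],0.36],[32,[0,0,0],0.36]])

```text
t: 2.6
position: [0.5302, -0.0982, 0.3372]
tool_rot: [-0.637, 0.771, 0.001, -0.001]
ft_force: [-0.2, -0.5, -0.0]
gripper_width: 0.03
```

```bash
python3 -c "
from h import *
im=snap('wrist','pics/w2.png')
f='pics/w2.png'
# overlay model from w1: mouth, yaw
def ov(im,f,m,yaw,bx,byaw,s):
    def seg(c,y,a,b,z,col):
        M=np.array([[np.cos(y),-np.sin(y)],[np.sin(y),np.cos(y)]])
        P=[np.r_[M@np.array(q)+c,z] for q in(a,b)]
        p=px(f,P)*s;cv2.line(im,tuple(int(round(v*16)) for v in p[0]),tuple(int(round(v*16)) for v in p[1]),col,1,cv2.LINE_AA,4)
    for q in(.053,.057,-.053,-.057): seg(m,yaw,(0,q),(.15,q),.08,(0,0,255))
    for a,b in(((0,.053),(0,.057)),((.15,.053),(.15,.057)),((0,-.053),(0,-.057)),((.15,-.053),(.15,-.057))): seg(m,yaw,a,b,.08,(0,0,255))
    c=[(.055,.045),(.055,-.045),(-.055,-.045),(-.055,.045)]
    for i in range(4): seg(bx,byaw,c[i],c[(i+1)%4],.115,(255,0,0))
import pickle
im=cv2.imread(f);im=cv2.resize(im,None,fx=1.25,fy=1.25,interpolation=cv2.INTER_CUBIC)
ov(im,f,np.array([.5757,-.1086]),-.177,np.array([.4921,-.0933]),-.092,1.25)
cv2.imwrite('pics/w2o.png',im)
"
```

```text
wrist 2.6 [ 0.5302 -0.0982  0.3372] [ 1.9995 -2.4213 -0.003 ] [-0.2 -0.5 -0. ]
```

View pics/w2o.png

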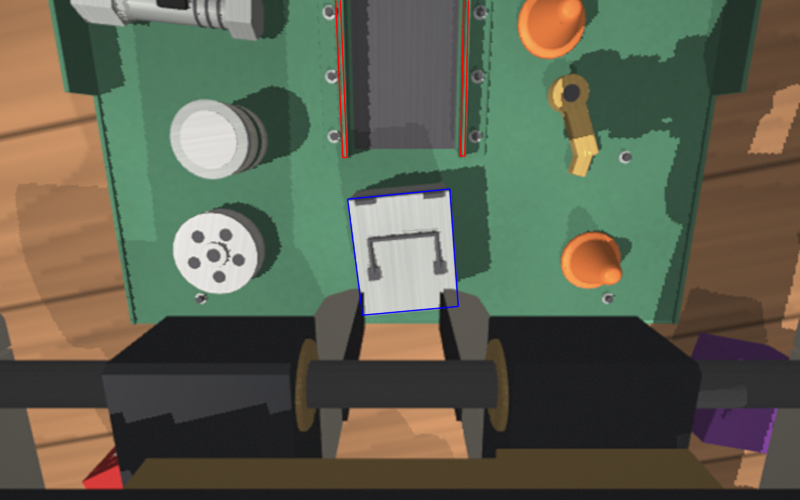

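The overlay of the estimates from the first view (box blue, rail tops red) fits this second view within about 1 px. The box is nearly on the centre line, about 0.085 rad anticlockwise, with its nose about 30 mm short of the mouth. I'll go behind it and lower.

>>> apply_moves(commands=[[32,[0.002,0.05,0],-0.013],[32,[0.004,0.1,0],-0.013],[32,[0.004,0.138,0],-0.013],[32,[0.004,0.138,0.05],-0.013],[32,[0.004,0.138,0.1],-0.013],[32,[0.004,0.138,0.15],-0.013],[32,[0.004,0.138,0.19],-0.013],[32,[0.004,0.138,0.19],-0.013],[32,[0.004,0.138,0.19],-0.013],[32,[0.004,0.138,0.19],-0.013]])

```text
t: 3.65
position: [0.3945, -0.0762, 0.1503]
tool_rot: [-0.642, 0.767, -0.0, 0.0]
ft_force: [0.9, -0.3, 0.1]
gripper_width: 0.0295
```

```bash
cat >> h.py <<'E'
M=np.array([.5757,-.1086]);YAW=-.177
def lane(p):
    c,s=np.cos(YAW),np.sin(YAW);d=np.asarray(p)[:2]-M;return np.array([c*d[0]+s*d[1],-s*d[0]+c*d[1]])
def st():
    o=bot.observe();x=R.from_quat(o["tool_rot"]).as_matrix()[:,0]
    print(o["t"],"lane",(lane(o["position"])*1000).round(1),"z",o["position"][2].round(4),"yaw err(ccw)",round((np.arctan2(x[1],x[0])-YAW+np.pi/2+np.pi)%(2*np.pi)-np.pi,4),"F",o["ft_force"].round(1),o["gripper_width"])
E
python3 -c "
from h import *
st()"
```

```text
3.65 lane [-184.1   -0. ] z 0.1503 yaw err(ccw) -0.0004 F [ 0.9 -0.3  0.1] 0.029481567997686618
```

>>> apply_moves(commands=[[32,[0,0,0.03],0],[32,[0,0,0.06],0],[32,[0,0,0.084],0],[32,[0,0,0.084],0],[32,[0,-0.005,0.084],0],[32,[0,-0.01,0.084],0],[32,[0,-0.015,0.084],0],[32,[0,-0.02,0.084],0],[32,[0,-0.023,0.084],0],[32,[0,-0.025,0.084],0]])

```text
t: 4.65
position: [0.4195, -0.0807, 0.0664]
tool_rot: [-0.642, 0.767, -0.0, 0.0]
ft_force: [-0.2, 0.4, -0.2]
gripper_width: 0.0297
```

>>> apply_moves(commands=[[32,[0,-0.002,0],0],[32,[0,-0.004,0],0],[32,[0,-0.006,0],0],[32,[0,-0.008,0],0],[32,[0,-0.01,0],0],[32,[0,-0.012,0],0],[32,[0,-0.014,0],0],[32,[0,-0.016,0],0],[32,[0,-0.018,0],0],[32,[0,-0.02,0],0]])

```text
t: 5.65
position: [0.4393, -0.0843, 0.0664]
tool_rot: [-0.642, 0.767, -0.0, 0.0]
ft_force: [-3.1, 0.6, 0.2]
gripper_width: 0.0301
```

```bash
python3 -c "
from h import *
st()
im=snap('wrist','pics/w3.png');cv2.imwrite('pics/w3x.png',cv2.resize(im[:,:,::-1],None,fx=1.25,fy=1.25,interpolation=cv2.INTER_CUBIC))
snap('side','pics/s3.png');snap('scene','pics/c3.png')"
```

```text
5.65 lane [-1.385e+02 -1.000e-01] z 0.0664 yaw err(ccw) -0.0004 F [-3.1  0.6  0.2] 0.030055360586848576
wrist 5.65 [ 0.4393 -0.0843  0.0664] [-2.0157e+00  2.4093e+00 -8.0000e-04] [-3.1  0.6  0.2]
side 5.7 [ 0.4395 -0.0843  0.0664] [-2.0156e+00  2.4093e+00 -1.0000e-03] [0.6 0.9 0.5]
scene 5.75 [ 0.4395 -0.0843  0.0664] [-2.0156e+00  2.4092e+00 -1.3000e-03] [ 0.2 -1.   0.3]
```

View pics/w3x.png

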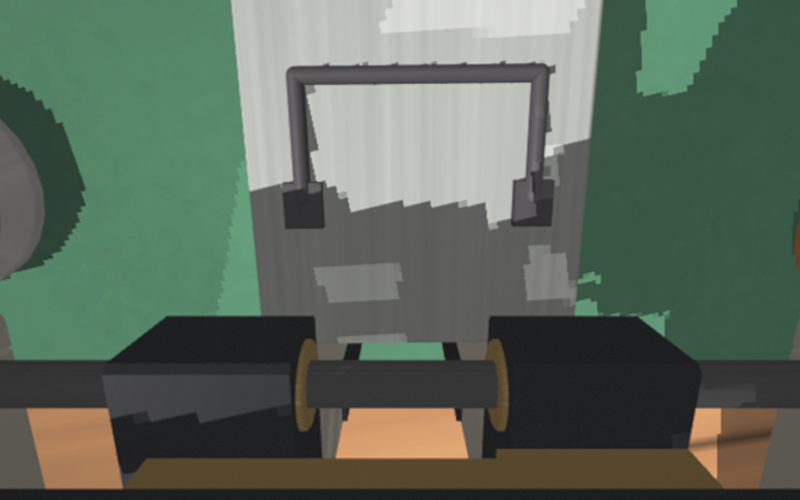

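Close by, the lid's left edge runs (232,0)→(262,315) and its right edge (603,0)→(576,315), with the rear edge just ahead of the fingers. I'll measure them.

```bash
python3 -c "
from h import *
for l in([(232,0),(262,315)],[(602,0),(576,315)]):
    print([(lane(pt('pics/w3.png',u/1.25,v/1.25,.115))*1000).round(1) for u,v in l])
# auto edges: bright-vs-green saturation
im=cv2.imread('pics/w3.png');s=cv2.cvtColor(im,cv2.COLOR_BGR2HSV)[:,:,1]
L=[];Rr=[]
for v in range(5,225,10):
    box=np.where(s[v,100:560]<60)[0]+100
    m=box[(box>170)&(box<495)];L.append(lane(pt('pics/w3.png',m.min()-.5,v,.115)));Rr.append(lane(pt('pics/w3.png',m.max()+.5,v,.115)))
for n,a in(('L',L),('R',Rr)):
    a=np.array(a);k=np.polyfit(a[:,0],a[:,1],1);print(n,'slope',k[0].round(4),'y mean',a[:,1].mean().round(4),'res',np.std(a[:,1]-np.polyval(k,a[:,0])).round(5))
"
```

```text
[array([-39.3,  40.4]), array([-120.2,   39.5])]
[array([-39.3, -48. ]), array([-120.2,  -49.7])]
L slope 0.0158 y mean 0.0405 res 0.00016
R slope 0.0094 y mean -0.0487 res 8e-05
```

```bash
python3 -c "
from h import *
im=cv2.imread('pics/w3.png').astype(int);
print([(v,im[v,325].tolist()) for v in range(268,284)])
for v in (273,274,275): print(v,(lane(pt('pics/w3.png',325,v,.115))*1000).round(1))
print((lane(bot.observe()['position'])*1000).round(1))
"
```

```text
[(268, [93, 94, 93]), (269, [102, 104, 103]), (270, [106, 108, 106]), (271, [106, 108, 107]), (272, [108, 109, 110]), (273, [109, 113, 109]), (274, [117, 145, 101]), (275, [120, 154, 98]), (276, [120, 154, 98]), (277, [120, 153, 98]), (278, [120, 154, 98]), (279, [120, 153, 98]), (280, [119, 153, 98]), (281, [119, 153, 98]), (282, [119, 152, 98]), (283, [119, 153, 99])]
273 [-128.4   -1.5]
274 [-128.7   -1.5]
275 [-129.1   -1.5]
[-1.385e+02 -1.000e-01]
```

>>> apply_moves(commands=[[32,[0,0.01,0],0],[32,[0,0.025,0],0],[32,[0,0.03,-0.04],0],[32,[0,0.03,-0.09],0],[64,[0.02,0.03,-0.1],-0.14],[64,[0.06,0.02,-0.1],-0.28],[64,[0.09,0,-0.1],-0.42],[64,[0.09,-0.03,-0.1],-0.56],[64,[0.09,-0.062,-0.1],-0.7],[64,[0.09,-0.062,-0.1],-0.84]])

```text
t: 6.8
position: [0.4859, -0.1843, 0.1658]
tool_rot: [0.9, -0.436, 0.0, -0.0]
ft_force: [-0.4, -0.3, 0.8]
gripper_width: 0.0593
```

```bash
python3 -c "
from h import *
st()"
```

```text
6.8 lane [-75.1 -90.4] z 0.1658 yaw err(ccw) 0.8449 F [-0.4 -0.3  0.8] 0.05934335745939608
```

>>> apply_moves(commands=[[64,[0,0,0],-0.14],[64,[0,0,0],-0.28],[64,[0,0,0],-0.42],[64,[0,0,0],-0.56],[64,[0,0,0],-0.7],[64,[0,0,0],-0.726],[64,[0,0,0.03],-0.726],[64,[0,0,0.07],-0.726],[64,[0,0,0.099],-0.726],[64,[0,0,0.099],-0.726]])

```text
t: 7.8
position: [0.4837, -0.1835, 0.0632]
tool_rot: [0.996, -0.09, -0.003, -0.001]
ft_force: [0.6, -0.2, -1.0]
gripper_width: 0.0588
```

```bash
python3 -c "
from h import *
st()"
```

```text
7.8 lane [-77.3 -89.9] z 0.0632 yaw err(ccw) 1.568 F [ 0.6 -0.2 -1. ] 0.058838629259042395
```

>>> apply_moves(commands=[[64,[0,-0.006,-0.002],-0.003],[64,[0,-0.012,-0.002],-0.003],[64,[0,-0.018,-0.002],-0.003],[64,[0,-0.024,-0.002],-0.003],[64,[0,-0.028,-0.002],-0.003],[64,[0,-0.03,-0.002],-0.003],[64,[0,-0.032,-0.002],-0.003],[64,[0,-0.034,-0.002],-0.003],[64,[0,-0.0355,-0.002],-0.003],[64,[0,-0.0365,-0.002],-0.003]])

```text
t: 8.8
position: [0.4904, -0.1477, 0.0653]
tool_rot: [0.996, -0.088, -0.003, -0.001]
ft_force: [-1.2, -2.9, 1.9]
gripper_width: 0.0596
```

```bash
python3 -c "
from h import *
st()
im=snap('wrist','pics/w4.png');cv2.imwrite('pics/w4x.png',cv2.resize(im[:,:,::-1],None,fx=1.25,fy=1.25,interpolation=cv2.INTER_CUBIC))
"
```

```text
8.8 lane [-77.1 -53.5] z 0.0653 yaw err(ccw) 1.5708 F [-1.2 -2.9  1.9] 0.05959937938392448
wrist 8.8 [ 0.4904 -0.1477  0.0653] [-3.1278  0.2776  0.0079] [-1.2 -2.9  1.9]
```

View pics/w4x.png

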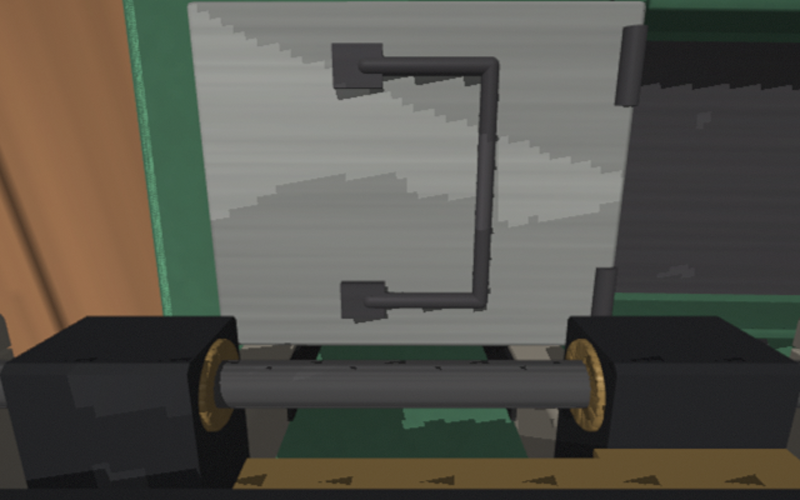

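The lid's left edge runs along row 3 (190–645), and its right edge along row 345, flush against both fingers. I'll measure again.

```bash
python3 -c "
from h import *
f='pics/w4.png'
for n,l in(('left',[(195,3),(640,4)]),('right',[(245,345.5),(560,345.5)]),('rear',[(190,5),(219,342)]),('nose',[(645,5),(613,260)])):
    print(n,[(lane(pt(f,u/1.25,v/1.25,.115))*1000).round(1) for u,v in l])
print('rail',[(lane(pt(f,u/1.25,v/1.25,.08))*1000).round(1) for u,v in [(650,12),(780,12),(650,294),(780,297),(650,305),(780,308)]])
"
```

```text
left [array([-126.1,   44.9]), array([-20.5,  44.6])]
right [array([-121.8,  -44.2]), array([-31.6, -43.8])]
rear [array([-127.3,   44.5]), array([-129.2,  -43.1])]
nose [array([-19.3,  44.4]), array([-19.4, -18.4])]
rail [array([-0.3, 51.3]), array([39.6, 51.3]), array([ 12.4, -41. ]), array([ 59.2, -42.1]), array([ 13. , -45.3]), array([ 60.1, -46.3])]
```

The box is now centred (about +0.4 mm) and square. Next I'll withdraw and go behind it.

>>> apply_moves(commands=[[64,[0,0.015,0],0],[64,[0,0.03,0],0],[64,[0,0.03,-0.05],0],[64,[0,0.03,-0.1],0.07],[32,[-0.04,0.01,-0.1],0.21],[32,[-0.08,-0.03,-0.1],0.35],[32,[-0.09,-0.0535,-0.1],0.49],[32,[-0.09,-0.0535,-0.1],0.63],[32,[-0.09,-0.0535,-0.1],0.77],[32,[-0.09,-0.0535,-0.1],0.91]])

```text
t: 9.85
position: [0.4115, -0.08, 0.1659]
tool_rot: [0.854, -0.52, -0.002, 0.0]
ft_force: [-0.4, 0.2, -1.0]
gripper_width: 0.0299
```

>>> apply_moves(commands=[[32,[0,0,0],0.14],[32,[0,0,0],0.28],[32,[0,0,0],0.42],[32,[0,0,0],0.56],[32,[0,0,0],0.66],[32,[0,0,0],0.66],[32,[0,0,0],0.66],[32,[0,0,0],0.66]])

```text
t: 10.65
position: [0.4115, -0.0803, 0.1659]
tool_rot: [-0.641, 0.768, 0.002, -0.001]
ft_force: [-0.4, -0.6, 0.4]
gripper_width: 0.03
```

```bash
python3 -c "
from h import *
st()"
```

```text
10.65 lane [-166.6   -1.1] z 0.1659 yaw err(ccw) -0.0029 F [-0.4 -0.6  0.4] 0.02996589148505249
```

>>> apply_moves(commands=[[32,[-0.0012,0,0.04],-0.003],[32,[-0.0012,0,0.08],-0.003],[32,[-0.0012,0,0.1],-0.003],[32,[-0.0012,0,0.1],-0.003],[32,[-0.0012,-0.005,0.1],-0.003],[32,[-0.0012,-0.01,0.1],-0.003],[32,[-0.0012,-0.015,0.1],-0.003],[32,[-0.0012,-0.018,0.1],-0.003],[32,[-0.0012,-0.02,0.1],-0.003],[32,[-0.0012,-0.02,0.1],-0.003]])

```text
t: 11.65
position: [0.4312, -0.0826, 0.0659]
tool_rot: [-0.642, 0.767, 0.002, -0.001]
ft_force: [-0.3, -0.1, 0.4]
gripper_width: 0.0299
```

```bash
python3 -c "
from h import *
st()"
```

```text
11.65 lane [-146.8    0.2] z 0.0659 yaw err(ccw) 0.0001 F [-0.3 -0.1  0.4] 0.029882497120672605
```

>>> apply_moves(commands=[[32,[0,-0.003,0],0],[32,[0,-0.006,0],0],[32,[0,-0.008,0],0],[32,[0,-0.01,0],0],[32,[0,-0.012,0],0],[32,[0,-0.014,0],0],[32,[0,-0.016,0],0],[32,[0,-0.018,0],0],[32,[0,-0.02,0],0],[32,[0,-0.022,0],0]])

```text
t: 12.65
position: [0.453, -0.0864, 0.0658]
tool_rot: [-0.642, 0.767, 0.002, -0.001]
ft_force: [-3.4, 0.6, 2.7]
gripper_width: 0.03
```

```bash
cat >> h.py <<'E'
def edges(f):
    snap('wrist',f);im=cv2.imread(f);s=cv2.cvtColor(im,cv2.COLOR_BGR2HSV)[:,:,1]
    for n in 'LR':
        a=[]
        for v in range(60,225,8):
            w=np.where(s[v]>75)[0]
            u=w[w<230].max()+.5 if n=='L' else w[w>420].min()-.5
            a.append(lane(pt(f,u,v,.115)))
        a=np.array(a);k=np.polyfit(a[:,0],a[:,1],1);ok=abs(a[:,1]-np.polyval(k,a[:,0]))<.0015
        k=np.polyfit(a[ok,0],a[ok,1],1);print(n,'slope',k[0].round(4),'y',a[ok,1].mean().round(4),ok.sum())
    im=im.astype(int);c=im[:,325,1]-im[:,325,2]
    v=[v for v in range(262,290) if c[v]>20]
    if v: print('rear',(lane(pt(f,325,v[0]-.5,.115))*1000).round(1))
E
python3 -c "
from h import *
st();edges('pics/w5.png')"
```

```text
12.65 lane [-124.7    0.2] z 0.0658 yaw err(ccw) 0.0001 F [-3.4  0.6  2.7] 0.029968276708039605
wrist 12.65 [ 0.453  -0.0864  0.0658] [ 2.0151 -2.4073 -0.0073] [-3.4  0.6  2.7]
L slope 0.0079 y 0.0455 21
R slope 0.0029 y -0.044 21
rear [-114.9   -1.3]
```

>>> apply_moves(commands=[[32,[0,-0.003,0],0],[32,[0,-0.007,0],0],[32,[0,-0.011,0],0],[32,[0,-0.015,0],0],[32,[0,-0.019,0],0],[32,[0,-0.023,0],0],[32,[0,-0.027,0],0],[32,[0,-0.031,0],0],[32,[0,-0.034,0],0],[32,[0,-0.037,0],0]])

```text
t: 13.7
position: [0.4899, -0.093, 0.0656]
tool_rot: [-0.642, 0.767, 0.002, -0.001]
ft_force: [-3.9, 1.1, 3.7]
gripper_width: 0.0301
```

```bash
python3 -c "
from h import *
st();edges('pics/w6.png')"
```

```text
13.7 lane [-87.2   0.2] z 0.0656 yaw err(ccw) 0.0002 F [-3.9  1.1  3.7] 0.030062903437090706
wrist 13.7 [ 0.4899 -0.093   0.0656] [ 2.0153 -2.4073 -0.0072] [-3.9  1.1  3.7]
L slope 0.0072 y 0.0455 21
R slope 0.0008 y -0.044 21
rear [-77.3  -1.3]
```

```bash
python3 -c "
from h import *
im=cv2.imread('pics/w6.png')[0:130,120:520];cv2.imwrite('pics/w6c.png',cv2.resize(im,None,fx=2,fy=2,interpolation=cv2.INTER_CUBIC))"
```

```text
(no output)
```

View pics/w6c.png

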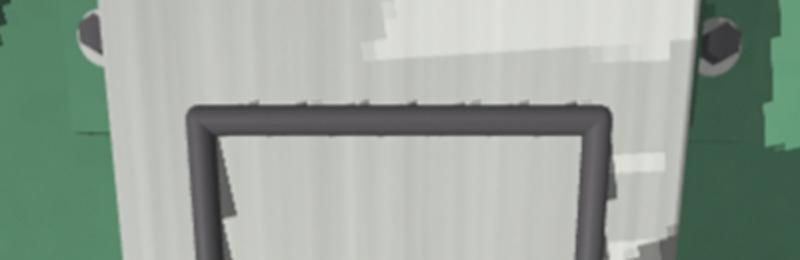

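```bash
python3 -c "
from h import *
A=[(452,44),(571,68),(688,92)];B=[(400,335),(510,355),(618,376)]
a=np.array([lane(pt('pics/w1.png',126+u/2.4,55+v/2.4,.056)) for u,v in A])*1000;b=np.array([lane(pt('pics/w1.png',126+u/2.4,55+v/2.4,.056)) for u,v in B])*1000
print(a.round(1),b.round(1),((a+b)/2).round(1))
A=[(330,12),(332,76),(334,136)];B=[(480,12),(478,76),(475.5,136)]
a=np.array([lane(pt('pics/w2.png',u/1.25,v/1.25,.056)) for u,v in A])*1000;b=np.array([lane(pt('pics/w2.png',u/1.25,v/1.25,.056)) for u,v in B])*1000
print(a.round(1),b.round(1),((a+b)/2).round(1))
f='pics/w6.png'
a=lane(pt(f,120+93/2,19,.056))*1e3;b=lane(pt(f,120+721/2,21.5,.056))*1e3;print(a,b,(a+b)/2)
# side views: box rear top and rails refine
im=cv2.imread('pics/side1.png')
# precise rail-line fit in w2: dark floor strip edges (saturation low) 
im=cv2.imread('pics/w2.png');s=cv2.cvtColor(im,cv2.COLOR_BGR2HSV)[:,:,1]
for v in range(4,118,12):
    w=np.where(s[v,290:368]<50)[0]+290;print(v,w.min(),w.max(),(lane(pt('pics/w2.png',w.max()+.5,v,.05))*1e3).round(1))
"
```

```text
[[ 19.4  67.7]
 [ 74.5  67.1]
 [129.3  66.3]] [[ 17.7 -70.2]
 [ 72.8 -70.6]
 [127.6 -71.7]] [[ 18.5  -1.2]
 [ 73.6  -1.7]
 [128.5  -2.7]]
[[128.8  65.4]
 [ 73.9  66.4]
 [ 18.9  67.3]] [[127.  -71.6]
 [ 72.1 -71.5]
 [ 17.2 -70.7]] [[127.9  -3.1]
 [ 73.   -2.5]
 [ 18.1  -1.7]]
[19.24439666 70.02397789] [ 18.25990543 -71.52736937] [18.75215105 -0.75169574]
4 290 366 [134.6 -52.2]
16 290 366 [122.  -52.5]
28 290 365 [109.2 -51.5]
40 290 365 [ 96.1 -51.8]
52 290 365 [ 82.9 -52. ]
64 290 364 [ 69.5 -51.1]
76 290 364 [ 55.8 -51.3]
88 290 364 [ 42.  -51.6]
100 290 363 [ 27.9 -50.6]
112 290 363 [ 13.5 -50.9]
```

```bash
python3 -c "
from h import *
im=cv2.imread('pics/w2.png')[0:130,250:400];im=cv2.resize(im,None,fx=4.5,fy=4.5,interpolation=cv2.INTER_NEAREST);cv2.imwrite('pics/w2z.png',cv2.convertScaleAbs(im,alpha=1.6,beta=20))"
```

```text
(no output)
```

View pics/w2z.png

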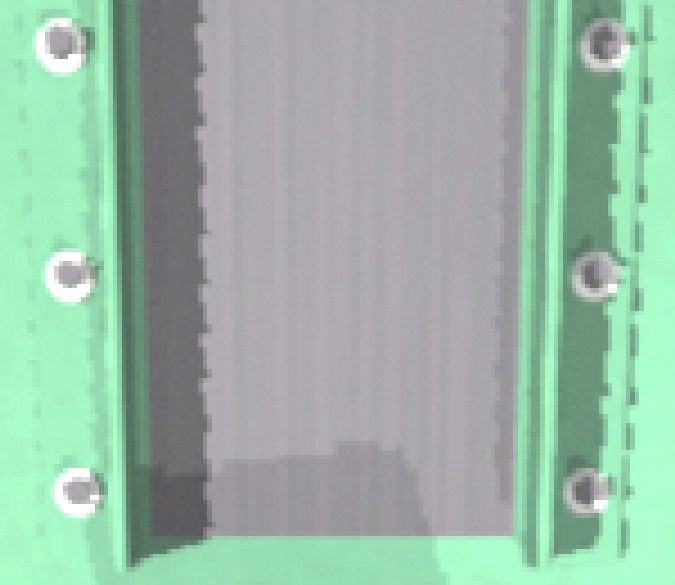

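The enlarged lane view (rail webs at columns 105–138 and 524–555, bolts at 62–78 and 586–604) is symmetric about column 332–333 from top to bottom. That puts the lane's yaw about 0.013 rad further clockwise and its centre 1–3 mm right of my first estimate. I'll refine it.

```bash
python3 -c "
from h import *
f='pics/w2.png'
g=lambda u,v,z:pt(f,250+u/4.5,v/4.5,z)
a=np.mean([g(150,535,.05),g(512,535,.05)],0);b=np.mean([g(138,0,.05),g(526,0,.05)],0)
print('strip',np.arctan2(*(b-a)[1::-1]),a,b)
a2=np.mean([g(78,490,.056),g(586,490,.056)],0);b2=np.mean([g(62,44,.056),g(604,44,.056)],0)
print('bolts',np.arctan2(*(b2-a2)[1::-1]),a2,b2)
m=np.mean([g(127,565,.08),g(545,565,.08)],0);print('mouth',m,'old frame',lane(m),lane(a),lane(b),lane(a2),lane(b2))
"
cat >> h.py <<'E'
M=M+.0014*np.array([np.sin(.177),np.cos(.177)])*-1;YAW=-.1893
E
python3 -c "
from h import *
st();edges('pics/w7.png')"
```

```text
strip -0.18983249203046942 [ 0.58120627 -0.11091215  0.05      ] [ 0.71237001 -0.13611476  0.05      ]
bolts -0.19007256697757088 [ 0.59307969 -0.11340547  0.056     ] [ 0.70090383 -0.1341503   0.056     ]
mouth [ 0.57459312 -0.11079262  0.08      ] old frame [-0.00070351 -0.00235326] [ 0.00582735 -0.0013065 ] [ 0.13937945 -0.0030204 ] [ 0.01795429 -0.00167022] [ 0.12774652 -0.00310557]
13.75 lane [-86.9   0.5] z 0.0656 yaw err(ccw) 0.0124 F [-0.4 -0.8 -0.3] 0.029720571962239838
wrist 13.75 [ 0.4902 -0.0931  0.0656] [ 2.0153 -2.4075 -0.0069] [-0.4 -0.8 -0.3]
L slope 0.0209 y 0.0465 21
R slope 0.0129 y -0.0429 21
rear [-77.   -0.8]
```

>>> apply_moves(commands=[[32,[0,-0.003,0],0.004],[32,[0,-0.007,0],0.008],[32,[0.0004,-0.011,0],0.012],[32,[0.0008,-0.015,0],0.0145],[32,[0.001,-0.019,0],0.0145],[32,[0.0012,-0.023,0],0.0145],[32,[0.0014,-0.027,0],0.0145],[32,[0.0016,-0.031,0],0.0145],[32,[0.0018,-0.034,0],0.0145],[32,[0.002,-0.037,0],0.0145]])

```text
t: 14.8
position: [0.5263, -0.1016, 0.0653]
tool_rot: [-0.636, 0.771, 0.002, -0.001]
ft_force: [-2.9, 1.4, 2.7]
gripper_width: 0.0294
```

```bash
python3 -c "
from h import *
st();edges('pics/w8.png')"
```

```text
14.8 lane [-49.8  -1. ] z 0.0653 yaw err(ccw) -0.0021 F [-2.9  1.4  2.7] 0.029443240838868012
wrist 14.8 [ 0.5263 -0.1016  0.0653] [ 1.9978 -2.4221 -0.0068] [-2.9  1.4  2.7]
L slope 0.0039 y 0.0441 17
R slope -0.0019 y -0.0453 18
rear [-39.8  -2.5]
```

>>> apply_moves(commands=[[32,[0,-0.003,0],0],[32,[0,-0.007,0],0],[32,[0,-0.011,0],0],[32,[0,-0.015,0],0],[32,[-0.0002,-0.019,0],0],[32,[-0.0003,-0.023,0],0],[32,[-0.0004,-0.027,0],0],[32,[-0.0004,-0.031,0],0],[32,[-0.0004,-0.035,0],0],[32,[-0.0004,-0.039,0],0]])

```text
t: 15.85
position: [0.5653, -0.1088, 0.0652]
tool_rot: [-0.636, 0.771, 0.002, -0.001]
ft_force: [-3.1, 1.3, 2.1]
gripper_width: 0.0299
```

```bash
python3 -c "
from h import *
st();edges('pics/w9.png')"
```

```text
15.85 lane [-10.2  -0.7] z 0.0652 yaw err(ccw) -0.0021 F [-3.1  1.3  2.1] 0.029912225429227075
wrist 15.85 [ 0.5653 -0.1088  0.0652] [ 1.9979 -2.4222 -0.0064] [-3.1  1.3  2.1]
L slope 0.0568 y 0.0448 9
R slope -0.062 y -0.0456 12
rear [-0.1 -2.2]
```

>>> apply_moves(commands=[[32,[0,-0.003,0],0],[32,[0,-0.007,0],0],[32,[0,-0.011,0],0],[32,[0,-0.015,0],0.001],[32,[0,-0.019,0],0.001],[32,[0,-0.023,0],0.001],[32,[0,-0.027,0],0.001],[32,[0,-0.03,0],0.001],[32,[0,-0.033,0],0.001],[32,[0,-0.034,0],0.001]])

```text
t: 16.9
position: [0.5994, -0.1154, 0.065]
tool_rot: [-0.636, 0.772, 0.002, -0.001]
ft_force: [-3.9, 0.8, 2.3]
gripper_width: 0.0296
```

>>> apply_moves(commands=[[32,[0,-0.001,0],0],[32,[0,-0.002,0],0],[32,[0,-0.003,0],0],[32,[0,-0.004,0],0]])

```text
t: 17.3
position: [0.6034, -0.1162, 0.0651]
tool_rot: [-0.636, 0.772, 0.002, -0.001]
ft_force: [-3.1, 1.1, 2.2]
gripper_width: 0.0298
```

```bash
python3 -c "
from h import *
st()"
```

```text
17.3 lane [28.6 -0.8] z 0.0651 yaw err(ccw) -0.0031 F [-3.1  1.1  2.2] 0.029823158530202953
```

>>> apply_moves(commands=[[32,[0,-0.0005,0],-0.001],[32,[0,-0.001,0],-0.003],[32,[0,-0.0015,0],-0.003]])

```text
t: 17.6
position: [0.6039, -0.1165, 0.065]
tool_rot: [-0.637, 0.771, 0.003, -0.002]
ft_force: [-17.7, 3.0, 9.6]
gripper_width: 0.0299
```

>>> apply_moves(commands=[[32,[0,-0.0005,0],0],[32,[0,-0.001,0],0]])

```text
t: 17.8
position: [0.6037, -0.1165, 0.065]
tool_rot: [-0.637, 0.771, 0.004, -0.003]
ft_force: [-20.6, 3.2, 10.5]
gripper_width: 0.0298
```

>>> apply_moves(commands=[[32,[0,-0.0005,0],0],[32,[0,-0.001,0],0]])

```text
t: 18.0
position: [0.6036, -0.1165, 0.0651]
tool_rot: [-0.637, 0.771, 0.005, -0.004]
ft_force: [-19.3, 3.7, 11.2]
gripper_width: 0.0296
```

The force rose to about 20 N and the advance stopped at the expected place, so the box is on the buffers. I'll back straight off and lift.

>>> apply_moves(commands=[[32,[0,0.004,0],0],[32,[0,0.012,0],0],[32,[0,0.025,0],0],[32,[0,0.04,0],0],[32,[0,0.05,-0.03],0],[32,[0,0.05,-0.08],0],[32,[0,0.05,-0.13],0],[32,[0,0.05,-0.18],0],[32,[0,0.05,-0.23],0],[32,[0,0.05,-0.26],0]])

```text
t: 19.0
position: [0.557, -0.1077, 0.3301]
tool_rot: [-0.637, 0.771, 0.003, -0.002]
ft_force: [-0.8, 0.2, 0.5]
gripper_width: 0.0298
```

>>> apply_moves(commands=[[32,[0,-0.02,0],0],[32,[0,-0.04,0],0],[32,[0,-0.04,0],0],[32,[0,-0.04,0],0]])

```text
t: 19.4
position: [0.5957, -0.1151, 0.3293]
tool_rot: [-0.637, 0.771, 0.003, -0.002]
ft_force: [0.1, -0.1, -0.2]
gripper_width: 0.0297
```

```bash
python3 -c "
from h import *
st();im=snap('wrist','pics/w10.png')[:,:,::-1]
cv2.imwrite('pics/w10c.png',cv2.resize(im[0:230,200:450],None,fx=2.6,fy=2.6,interpolation=cv2.INTER_CUBIC))
snap('side','pics/s10.png');snap('scene','pics/c10.png')"
```

```text
19.4 lane [20.8 -1.3] z 0.3293 yaw err(ccw) -0.0001 F [ 0.1 -0.1 -0.2] 0.02967745724868754
wrist 19.4 [ 0.5957 -0.1151  0.3293] [ 1.9984 -2.4179 -0.0108] [ 0.1 -0.1 -0.2]
side 19.45 [ 0.5955 -0.1151  0.3296] [ 1.9986 -2.418  -0.0103] [-0.5  0.5 -0.3]
scene 19.5 [ 0.5955 -0.1151  0.3298] [ 1.9987 -2.4182 -0.0098] [ 0.2  0.  -0.5]
```

View pics/w10c.png

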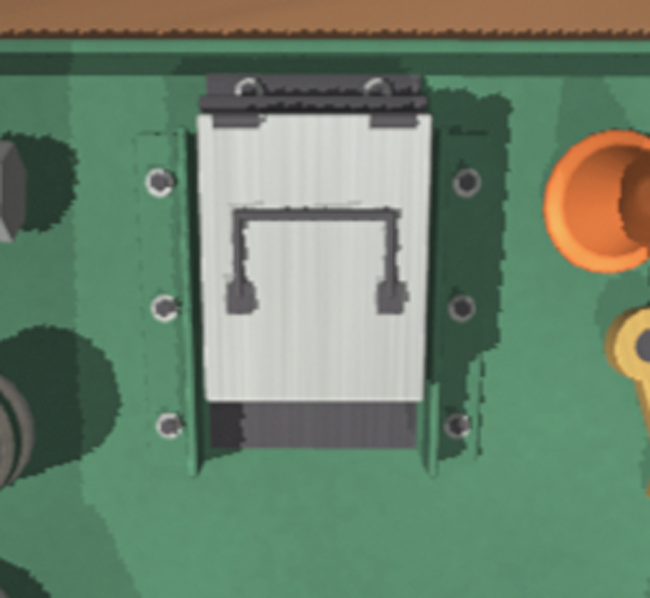

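The box stands square and centred. Its lid midline is at column 315 and the rail bolts' midline at 313.5, with the nose at the stop. I'll check the numbers, then hand in.

```bash
python3 -c "
from h import *
f='pics/w10.png';g=lambda u,v,z:(lane(pt(f,200+u/2.6,v/2.6,z))*1e3).round(1)
print('rear',g(209,401,.115),g(422,401,.115),'nose',g(199,115,.115),g(432,115,.115),'mouth',g(194,474,.08),g(434,474,.08),'bolts',g(160,182,.056),g(467,182,.056),g(170,425,.056),g(457,425,.056))
st()
bot.sign_off()"
```

```text
rear [37.7 42.6] [ 37.8 -45. ] nose [147.   43.3] [147.  -45.5] mouth [-0.7 54.6] [ -0.6 -55.6] bolts [127.9  68.6] [127.9 -69. ] [18.  68.5] [ 18.1 -68.9]
19.55 lane [20.7 -1.2] z 0.3299 yaw err(ccw) -0.0001 F [ 0.4  0.1 -0.1] 0.029820210508097755
the job is handed in; nothing more can be done
```

The spares box is in the lane against the stop, and the job is handed in at 19.6 s with the hand about 0.28 m above the shelf. I straightened it with a two-finger push on its rear face, centred it with a push on its right side, then pushed it down the lane with one small steering correction.

**Last checks (from the final wrist picture):**
- **Square:** the box's yaw relative to the lane is within about 0.005 rad.
- **Rails:** the box is about 1 mm off the centre line. That leaves roughly 7 mm to each rail. I saw no sign of a rail being touched, but no picture shows the gap directly while the box was being pushed.
- **Home:** at the end the force rose from 3 N to about 20 N and the box stopped moving. The picture shows the nose about 148 mm past the mouth. That is 2 mm short of the nominal 150 mm, within the 2 mm calibration error, and I relied on the force to call it home.
- **Other things on the shelf:** I never pushed any of them. I took final side and scene pictures but did not view or compare them.

**Disagreement on the way:** my first estimate of the lane was about 0.013 rad and 1–3 mm off. I noticed this from the rail bolts with the nose about 30 mm inside the lane, and corrected it there.

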